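# Scoop truffles into a gift box

## Robot

A 7-joint arm with a two-finger parallel gripper is mounted at the origin on the work surface. World frame = base frame: x ahead of the robot, y to its left, z up, the work surface at z = 0. Lengths are in m, angles in rad, forces in N, time in s.
With the tool pointing down it reaches from about 0.4 to 0.875 m from the base axis. Payload 19.3 kg.
Tool frame: the origin (TCP) lies between the finger pads; the fingertips stand 17 mm ahead of it and the grasp point (between the pads) lies 2 mm behind it; z points along the fingers, y is the line along which they close (so a half turn about z gives the same grasp; the last joint's range is limited). The gripper opens to 85 mm and grips with 20 to 120 N. Pads are 22 mm wide; open, the fingers measure 114 mm over their backs; the gripper's body (76 mm by 85 mm) begins 54 mm behind the grasp point. The pads swing forward as they close: fully open they stand 13 mm farther back than shut.
Start: joints at [1.233, 0.521, -0.036, 1.599, 0.021, 1.021, -0.113], TCP at [0.165, -0.603, 0.248] pointing down, gripper open.
Joint ranges: [-2.91, 2.91], [-0.3, 2.13], [-1.5, 1.42], [0.17, 2.43], [-1.26, 4.41], [0.16, 1.93], [-2.52, 2.52]. Speed limits (rad/s): [1.89, 1.89, 2.39, 2.39, 3.01, 3.01, 3.01].

## Interface

Orientations are given as [roll, pitch, yaw] about the fixed x, y, z axes, in that order (R = Rz(yaw) Ry(pitch) Rx(roll)).
In Python, from workcell import bot gives the robot as it stands.
- The arm moves only by the shell command python3 -m inch 'ROWS' [FORCE]. ROWS is JSON, a list of rows, each a list of 7 numbers: the shift along the tool's x, y, z in units of 200 mm (1.0 is 200 mm), then the turn, a rotation vector about the tool's x, y, z in units of 90 degrees (1.0 is 90 degrees), then the opening, from 0 (shut) to 1 (fully open). In form: [[x, y, z, rx, ry, rz, grip], ...]. A call has 1 to 20 rows; each row is the pose to reach, as a shift and turn from the pose commanded when the call began, along the tool's axes at that moment; what a row does not reach only later rows make up. A row lasts 1/8 s, in which the tool goes at most 62.5 mm and 10.7 degrees, less where a joint would pass 70% of its speed; a pose out of reach is approached as far as the arm can. A call with a number of a shift or a turn outside -1 to 1 is refused whole. A call with a gripper value outside its range is refused whole. The fingers move at their own pace and stop on an object; FORCE is the grip in N (left out, the last holds). Time passes only in rows, so rows that repeat a pose let the fingers close. It gives the time, the measured TCP pose, the force, the opening and the grip force at its end, in the units of the state.
- bot.observe(): the state, without advancing time (a new reading comes with each control period).
- bot.grab_frame(name): name is "scene" or "top" or "wrist"; returns a dict with "img" (480x640x3 uint8, red, green, blue), "z_map" (480x640 float32, m along the optical axis (not along the pixel's ray), 0 where there is no reading), "vfov" (degrees; the focal length in pixels is half the picture's height over the tangent of half this angle, whatever the lens; pixels are square), "cx", "cy" (the principal point, pixels), "rvec" (rotation vector, rad) and "tvec" (3), from world to camera coordinates, as OpenCV has them. Camera axes: x right, y down, z forward; pixel columns grow to the right and rows downward; lengths in m; the calibration is good to about 2 mm. The wrist camera is an equidistant fisheye: a pixel r from the principal point sees the ray r / f radians off the axis. A picture is of the moment at which its call begins.
- bot.job_done(): hands the job in; it is judged then, once.
The state is a dict: "clock": time; "qpos": joint angles; "qd": joint speeds; "joint_efforts": joint torques, N m; "position": TCP position; "tool_rot": TCP orientation; "force": force on the tool from outside, world axes, zero at the start; "moment": the same for the moment, N m; "grip_width": finger opening in m; "finger_force": force on a finger pad.
Only numpy, scipy, OpenCV 4.12 (cv2) and the standard library are available. Lean on these libraries where they do the work, as an engineer would, in place of code of your own. Each camera call takes 0.05 s, during which the arm holds its last target. There are 200 camera calls.

## Task

Pack the gift box: with the scoop, take all three truffles out of the steel tray in one scoopful and tip them gently into the open gift box, then lay the scoop back flat on its marble slab. Do not touch the truffles with the gripper and do not squash them, and leave the other things where they stand.

Things in the scene. Friction and masses are not known exactly. Their poses are not given: they have to be found in the camera images.
- scoop: Loose aluminium scoop with wooden handle, 140 g. Origin: centre of the pan's underside; x to the open front lip, z up. Flat pan 90 mm long (x -45 to 45), 110 wide, floor 2 thick; side walls 30 high, 2.5 thick (x -45 to 20); rear wall 38 high; no front wall. Level handle bar 20 wide (y), 16 high, x -132 to -52, its middle 75 above the underside. Starts flat on the slab
- scoop_grip (a point): Middle of the grip of the scoop's handle, 75 mm behind the scoop's origin and 75 mm above its underside; pinch across the scoop's y (20 mm wide)
- scoop_lip (a point): Middle of the scoop's front lip, on the underside, 45 mm ahead of its origin
- truffle1: Ball of 32 mm diameter, about 20 g, dark chocolate truffle with thin drizzle lines; origin at its centre; it rolls. It starts at rest on the tray floor
- truffle2: Ball of 32 mm diameter, about 20 g, dark chocolate truffle with thin drizzle lines; origin at its centre; it rolls. It starts at rest on the tray floor
- truffle3: Ball of 32 mm diameter, about 20 g, dark chocolate truffle with thin drizzle lines; origin at its centre; it rolls. It starts at rest on the tray floor
- tray: Fixed steel tray holding the truffles. Origin: centre of its underside; x along its length, z up. Flat floor 230 mm (x) by 122 (y), its top 6 above the origin; upright side walls, inner faces at y -61 and 61; end walls from x -115 and 115 lean out 30 degrees from upright, so truffles pushed to an end ride over the scoop's lip; rims 36 high; 271 long overall. Truffles start in the +x half
- gift_box: Loose open card gift box without lid, 160 mm (x) by 140 mm (y) and 45 mm high, walls 4 mm, floor 5 mm, about 180 g. Origin: centre of its underside, z up
- slab: Fixed marble slab, 240 mm (x) by 140 mm (y), 12 mm high, the resting place of the scoop. Origin: centre of its underside
- closed_box: Bystander: closed, lidded gift box 156 by 116 by 43 mm. Origin: centre of its underside
- jar: Bystander: glass jar, 72 mm diameter, 110 mm high. Origin: centre of its underside
- cup_stack: Bystander: stack of brown paper praline cups, 68 mm wide at the top, 70 mm high. Origin: centre of its underside

How it is judged:
By the outcome, as a careful person would: the job done as asked, in the order asked, and still so for the second after the job is handed in, with the robot touching nothing.
It also fails if it takes over 72 s, if anything falls off the work surface, if the arm or the gripper's body presses on something with over 40 N, if the wrist force passes 120 N, or if a joint passes its speed limit or range.

## Working session

There is one attempt and no reset: what is moved stays moved. The work goes in short steps, Python scripts to look and compute and a shell command to move; the robot and the scene stay as the last step left them, time stands still between calls to the robot, and variables do not carry over. Pictures are saved under pics/ and viewed, at most 10 in all, crops included, and the job is handed in when it is done.

```bash
mkdir -p pics; ls; cat > h.py <<'E'
import numpy as np, cv2
from workcell import bot
from scipy.spatial.transform import Rotation as R
def cam(n):
    f=bot.grab_frame(n); f['R']=cv2.Rodrigues(np.array(f['rvec'],float))[0]; f['t']=np.array(f['tvec'],float).ravel()
    f['f']=240/np.tan(np.radians(f['vfov'])/2); return f
def save(f,name): cv2.imwrite('pics/'+name+'.png',cv2.cvtColor(f['img'],cv2.COLOR_RGB2BGR))
def cloud(f):  # pinhole
    v,u=np.mgrid[:480,:640]; z=f['z_map']
    p=np.stack([(u-f['cx'])/f['f']*z,(v-f['cy'])/f['f']*z,z],-1)
    return (p-f['t'])@f['R']
def ray(f,u,v,h):
    d=np.array([(u-f['cx'])/f['f'],(v-f['cy'])/f['f'],1])@f['R']; c=-f['t']@f['R']
    return c+d*(h-c[2])/d[2]
E
python3 - <<'E'
from h import *
f=cam('top');save(f,'top0');print(f['cx'],f['cy'],f['f'],-f['t']@f['R'])
g=cam('scene');save(g,'scene0');print(-g['t']@g['R']);s=bot.observe();print(s)
E
```

```text
pics
317.8895851334261 229.36873214918197 587.7717455764422 [ 0.46995855 -0.02887927  1.21636154]
[ 1.01142179 -0.54280395  0.66202742]
{'clock': 0.1, 'qpos': array([ 1.23282378,  0.52194097, -0.036294  ,  1.59989475,  0.02121168,
        1.0211048 , -0.11279307]), 'qd': array([-0.00089424, -0.00254006,  0.00060839, -0.0013588 ,  0.00046732,
       -0.00064786,  0.00082964]), 'joint_efforts': array([ 3.10665593e-03, -9.28502512e+01,  1.98423408e+00, -3.70533299e+01,
        1.81485701e-02,  5.43477800e-03, -3.88726150e-06]), 'position': array([ 0.16524628, -0.60249312,  0.24781217]), 'tool_rot': array([-3.14063426e+00,  9.24216460e-05,  2.67744650e-01]), 'force': array([-0.25861149,  0.03258122,  0.53705283]), 'moment': array([-0.07912104, -0.04500018,  0.02351776]), 'finger_force': 0.0, 'grip_width': 0.08571918408789346}
```

View pics/top0.png

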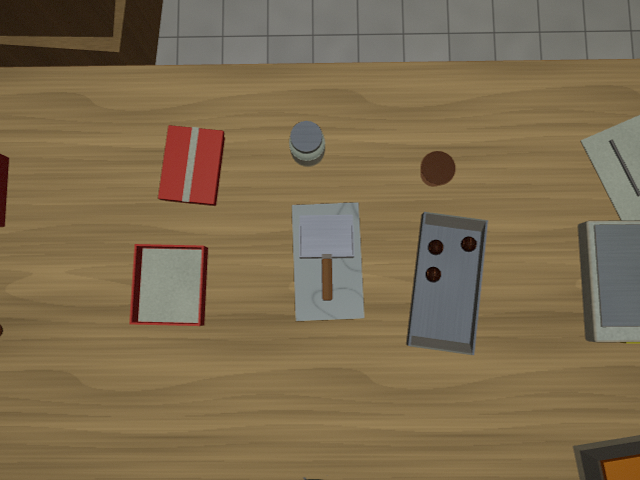

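View pics/scene0.png

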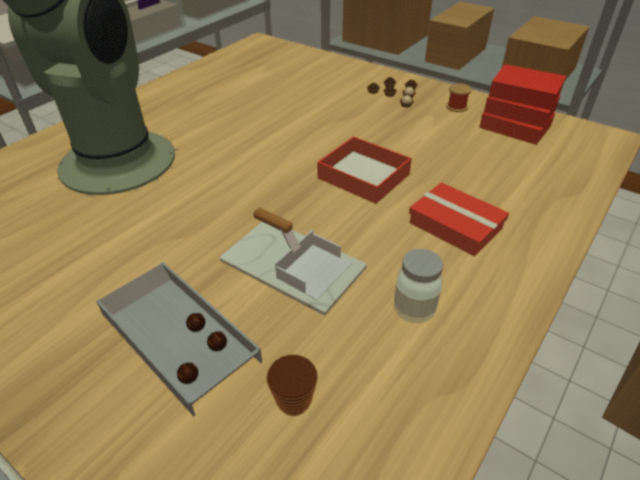

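The top view shows the following, with image up as +x and image left as +y:
- scoop on the slab, pan at about (327,237) and handle at (327,278)
- tray at (447,283), with truffles at (435,247), (469,244) and (433,274)
- gift box at (169,285), closed box (192,165), jar (307,142) and cups (438,168)

The scene view shows the same layout.

```bash
cat > m.py <<'E'
from h import *
def rect(P): 
    r=cv2.minAreaRect((P[:,:2]*1000).astype(np.float32)); return np.round(r[0],1),np.round(r[1],1),round(r[2],2)
if __name__=='__main__':
    f=cam('top');c=cloud(f);hsv=cv2.cvtColor(f['img'],cv2.COLOR_RGB2HSV)
    H,S,V=[hsv[...,i].astype(int) for i in range(3)]
    def roi(m,u0,u1,v0,v1):
        q=np.zeros_like(m);q[v0:v1,u0:u1]=m[v0:v1,u0:u1];return q
    z=c[...,2]
    print('table z',np.median(z[380:420,200:300]),np.std(z[380:420,200:300]))
    # handle
    m=roi((z>.07)&(z<.1)&(S>90),300,350,240,310);print('handle',m.sum(),rect(c[m]),np.median(z[m]))
    m=roi((z>.035)&(z<.07),290,365,205,262);print('scoop walls',m.sum(),rect(c[m]))
    m=roi((z>.026)&(z<.045),400,500,205,360);print('tray rim',m.sum(),rect(c[m]),np.median(z[m]))
    P=c[m]
    m=roi((z>.03)&(z<.055),120,215,235,335);print('gift rim',m.sum(),rect(c[m]),np.median(z[m]))
    m=roi((z>.006)&(z<.02),285,370,198,325);print('slab',m.sum(),rect(c[m]))
    for n,b in dict(cb=(150,230,120,210),jar=(280,335,115,170),cups=(415,465,145,190)).items():
        m=roi(z>.03,*b);print(n,rect(c[m]),z[m].max())
    m=roi((V<70)&(S>80),410,485,225,290).astype(np.uint8)
    n,l,st,ce=cv2.connectedComponentsWithStats(m)
    for i in range(1,n):
        if st[i,4]>30: print('truf',st[i],ce[i],ray(f,*ce[i],.022))
    # tray long walls: line fits on rim points
    r=rect(P);ctr=r[0]/1000
    D=P[:,:2]-ctr;a=np.radians(-3.5)
    for k in range(3):
        y=-D[:,0]*np.sin(a)+D[:,1]*np.cos(a);x=D[:,0]*np.cos(a)+D[:,1]*np.sin(a)
        L=[]
        for s in(-1,1):
            q=(s*y>.05)&(abs(x)<.11);p=np.polyfit(x[q],y[q],1);L.append(p)
        print('lines',L,np.degrees(a));a+=np.mean([p[0] for p in L])
    print('ends',x.min(),x.max())
E
python3 m.py
```

```text
table z 2.0373256114482036e-05 0.09396455787931605
handle 387 (array([525.1, -28.7]), array([17.3, 76.3]), 89.44) 0.09426274243619702
scoop walls 215 (array([600.1, -28.4]), array([ 69.4, 109.2]), 0.27)
tray rim 1886 (array([ 520. , -271.2]), array([132. , 272.1]), 81.68) 0.03339275212510234
gift rim 968 (array([519.8, 291.4]), array([142.1, 160.5]), 88.32) 0.0439093389986117
slab 7159 (array([569.8, -27.4]), array([165.3, 252.1]), 87.62)
cb (array([636.3, 173.7]), array([491.4, 182.5]), 30.23) 1.2163615361879159
jar (array([651. ,   8.3]), array([362.6,  71.5]), 0.44) 1.2163615361879159
cups (array([ 613.2, -164.9]), array([ 70. , 388.9]), 56.69) 1.2163615361879159
truf [461 237  15  14 166] [468.39156627 243.62048193] [ 0.59760314 -0.31815501  0.022     ]
truf [429 240  14  14 163] [435.50306748 246.71779141] [ 0.5919043  -0.25118336  0.022     ]
truf [426 267  15  15 167] [432.95209581 273.89820359] [ 0.53669024 -0.24413428  0.022     ]
lines [array([-0.07323945, -0.06165162]), array([-0.08566436,  0.06392064])] -3.5
lines [array([-0.00696504, -0.0620955 ]), array([-0.00605334,  0.06368789])] -8.052258823986826
lines [array([-0.00034489, -0.06208968]), array([0.00062178, 0.06369308])] -8.425207952808238
ends -0.13602135163361406 0.136151386796884
```

```bash
cat >> h.py <<'E'
def go(p,yaw=0,up=0):  # yaw,up in deg ; prints units
    s=bot.observe(); R0=R.from_euler('xyz',s['tool_rot'])
    G=R.from_euler('z',yaw,degrees=True)*R.from_euler('x',np.pi)*R.from_euler('y',up,degrees=True)
    d=R0.inv().apply(np.array(p)-s['position'])/.2; w=(R0.inv()*G).as_rotvec()/(np.pi/2)
    return np.round(d,3),np.round(w,3)
def sc(O,yaw=0,up=0,off=(-.075,0,.073)): # scoop origin pose -> tool
    Q=R.from_euler('z',yaw,degrees=True)*R.from_euler('y',-up,degrees=True)
    return go(np.array(O)+Q.apply(off),yaw,up)
def st():
    s=bot.observe(); print(round(s['clock'],2),np.round(s['position'],4),np.round(np.degrees(s['tool_rot']),2),'F',np.round(s['force'],1),'w',round(s['grip_width'],4),round(s['finger_force'],1),'q',np.round(s['qpos'],2))
E
python3 -c "
from h import *
print(go([.54,-.0287,.2],0))
f=cam('top');print(f['R'])
c=cloud(f);m=np.zeros((480,640),bool);m[205:262,290:365]=1;z=c[...,2]
m&=(z>.038)&(z<.06);P=c[m]*1000
for s in(-1,1):
    q=(s*(P[:,1]+28.5)>48);print(q.sum(),np.polyfit(P[q,0],P[q,1],1),P[q,0].min(),P[q,0].max(),P[q,1].mean())
m=np.zeros((480,640),bool);m[240:310,300:350]=1;m&=(z>.085)&(z<.1);P=c[m]*1000
print(np.polyfit(P[:,0],P[:,1],1),P.min(0),P.max(0))
"
```

```text
(array([ 2.566, -2.271,  0.241]), array([-0.001,  0.   ,  0.17 ]))
[[-0.0079448  -0.99985275 -0.01521036]
 [-0.99111875  0.00989276 -0.13261128]
 [ 0.13274222  0.0140217  -0.99105141]]
51 [-7.00283410e-03 -7.69460851e+01] 571.9996005714271 635.390430121949 -81.13777896012297
37 [0.03917146 1.86020284] 571.4037005289617 634.5869197231633 25.257700518414214
[ 9.11156219e-03 -3.30423151e+01] [485.02846828 -37.59255559  85.70721158] [563.12049769 -18.22395081  99.31190762]
```

```bash
g="[0.855,-0.757,0,0,0,0,1]"; 
python3 -m inch '[[0.855,-0.757,0,0,0,0,1],[0.855,-0.757,0,0,0,0,1],[0.855,-0.757,0,0,0,0,1],[0.855,-0.757,0,0,0,0,1],[0.855,-0.757,0,0,0,0,1],[0.855,-0.757,0,0,0,0,1]]'
python3 -m inch '[[0.855,-0.757,0,0,0,0,1],[0.855,-0.757,0,0,0,0,1],[0.855,-0.757,0,0,0,0,1],[0.855,-0.757,0,0,0,0,1],[0.855,-0.757,0,0,0,0,1],[0.855,-0.757,0,0,0,0,1]]'
python3 -m inch '[[0.855,-0.757,0,0,0,0.17,1],[0.855,-0.757,0,0,0,0.17,1],[0.855,-0.757,0,0,0,0.17,1],[0.855,-0.757,0,0,0,0.17,1],[0.855,-0.757,0,0,0,0.17,1],[0.855,-0.757,0,0,0,0.17,1],[0.855,-0.757,0,0,0,0.17,1],[0.855,-0.757,0,0,0,0.17,1]]'
python3 -c "
from h import *
st();print(go([.541,-.0283,.085],0.5))"
```

```text
clock: 0.95
position: [0.2899, -0.412, 0.2484]
tool_rot: [3.141, 0.0, 0.267]
force: [-1.2, -0.8, -0.2]
grip_width: 0.085
finger_force: 0.0
clock: 1.7
position: [0.4144, -0.2216, 0.2481]
tool_rot: [3.142, 0.001, 0.266]
force: [-0.7, -0.6, 0.4]
grip_width: 0.0853
finger_force: 0.0
clock: 2.7
position: [0.5397, -0.0301, 0.2485]
tool_rot: [3.141, -0.0, -0.001]
force: [-0.2, -0.1, 0.8]
grip_width: 0.0852
finger_force: 0.0
2.7 [ 0.5397 -0.0301  0.2485] [ 1.7999e+02 -1.0000e-02 -6.0000e-02] F [-0.2 -0.1  0.8] w 0.0852 0.0 q [ 0.12  0.39 -0.23  1.82  0.11  0.94 -1.73]
(array([ 0.007, -0.009,  0.817]), array([ 0.   , -0.   , -0.006]))
```

```bash

python3 -m inch '[[0.007,-0.009,0.3,0,0,0,1],[0.007,-0.009,0.5,0,0,0,1],[0.007,-0.009,0.65,0,0,0,1],[0.007,-0.009,0.75,0,0,0,1],[0.007,-0.009,0.817,0,0,0,1],[0.007,-0.009,0.817,0,0,0,1],[0.007,-0.009,0.817,0,0,0,0.4],[0.007,-0.009,0.817,0,0,0,0.2],[0.007,-0.009,0.817,0,0,0,0.1],[0.007,-0.009,0.817,0,0,0,0],[0.007,-0.009,0.817,0,0,0,0],[0.007,-0.009,0.817,0,0,0,0],[0.007,-0.009,0.817,0,0,0,0],[0.007,-0.009,0.817,0,0,0,0]]' 90
python3 -c "
from h import *
st()"
```

```text
clock: 4.45
position: [0.5417, -0.0273, 0.0854]
tool_rot: [3.141, -0.001, 0.001]
force: [-1.5, -0.2, 5.7]
grip_width: 0.0185
finger_force: 87.1
4.45 [ 0.5417 -0.0273  0.0854] [ 1.7999e+02 -5.0000e-02  5.0000e-02] F [-1.5 -0.2  5.7] w 0.0185 87.1 q [ 0.08  0.63 -0.19  1.93  0.2   0.59 -1.81]
```

```bash

python3 -m inch '[[0,0,-0.05,0,0,0,0],[0,0,-0.12,0,0,0,0],[0,0,-0.2,0,0,0,0],[0,0,-0.3,0,0,0,0],[0,0,-0.4,0,0,0,0],[0,0,-0.5,0,0,0,0],[0,0,-0.5,0,0,0,0]]'
python3 -c "
from h import *
st();print(sc([.4587,-.2621,.09],-8.4,0,(-.0745,0,.0734)))"
```

```text
clock: 5.32
position: [0.542, -0.0272, 0.1868]
tool_rot: [3.142, -0.003, 0.001]
force: [-0.1, 0.3, -2.2]
grip_width: 0.0181
finger_force: 87.5
5.33 [ 0.542  -0.0272  0.1868] [ 1.8e+02 -1.7e-01  3.0e-02] F [-0.1  0.3 -2.2] w 0.0181 87.5 q [ 0.11  0.47 -0.22  1.87  0.14  0.81 -1.76]
(array([-0.786,  1.12 ,  0.115]), array([-0.   , -0.002,  0.094]))
```

```bash

python3 -m inch '[[-0.1,0.13,0,0,0,0,0],[-0.25,0.32,0,0,0,0.02,0],[-0.4,0.5,0,0,0,0.05,0],[-0.55,0.7,0,0,0,0.07,0],[-0.68,0.86,0,0,0,0.09,0],[-0.75,0.95,0,0,0,0.094,0],[-0.786,1,0,0,0,0.094,0],[-0.786,1,0,0,0,0.094,0],[-0.786,1,0,0,0,0.094,0]]'
cat > w.py <<'E'
from h import *
st();f=cam('top');save(f,'held');c=cloud(f);z=c[...,2];s=bot.observe()
B=R.from_euler('z',-8.4,degrees=True)
P=B.inv().apply(c.reshape(-1,3)-np.array([.520,-.2712,0]))*1000
t=B.inv().apply(s['position']-np.array([.520,-.2712,0]))*1000;print('tcp tray',t)
zu=t[2]-73.4
P=P[(P[:,2]>zu+15)&(P[:,2]<zu+45)&(P[:,0]>t[0]+25)&(P[:,0]<t[0]+150)&(abs(P[:,1]-t[1])<75)]
print(len(P),P.min(0),P.max(0))
for k in(-1,1):
    q=k*(P[:,1]-t[1])>48;print(q.sum(),np.polyfit(P[q,0],P[q,1],1),np.percentile(P[q,0],[1,99]),P[q,1].mean())
E
python3 w.py
```

```text
clock: 6.45
position: [0.3849, -0.2265, 0.1848]
tool_rot: [-3.141, -0.0, -0.146]
force: [0.2, -0.2, -0.8]
grip_width: 0.0184
finger_force: 87.8
6.45 [ 0.3849 -0.2265  0.1848] [-1.7998e+02 -1.0000e-02 -8.3400e+00] F [ 0.2 -0.2 -0.8] w 0.0184 87.8 q [ 0.53  0.34 -0.16  2.11  0.08  0.7  -1.4 ]
tcp tray [-140.22603435   24.49188871  184.803313  ]
235 [-114.36687575  -29.5051909   126.62823018] [-45.36329333  81.9518334  156.37254724]
52 [-2.29996494e-02 -2.86694334e+01] [-73.84914553 -46.7048748 ] -27.283295020008175
100 [1.61215920e-02 8.12809916e+01] [-109.42505871  -45.55343092] 79.99280372585216
```

View pics/held.png

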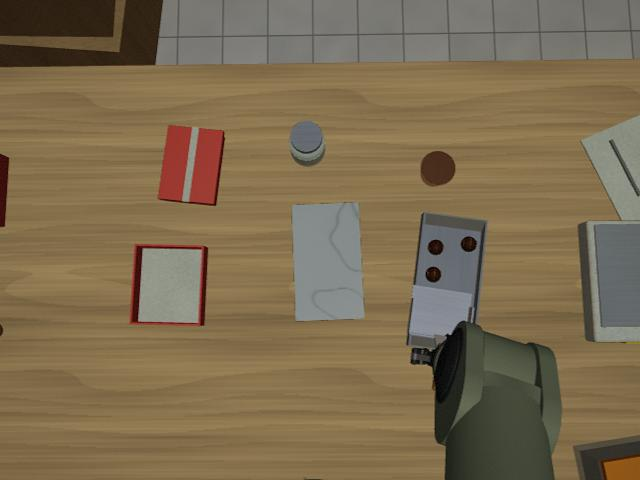

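```bash

python3 -m inch '[[0.018,0.07,0,0,0,0,0],[0.018,0.13,0,0,0,0,0],[0.018,0.13,0.1,0,0,0,0],[0.018,0.13,0.2,0,0,0,0],[0.018,0.13,0.28,0,0,0,0],[0.018,0.13,0.33,0,0,0,0],[0.018,0.13,0.33,0,0,0,0]]'
python3 w.py
```

```text
clock: 7.38
position: [0.3837, -0.2537, 0.1185]
tool_rot: [-3.141, 0.001, -0.147]
force: [0.2, -0.5, -1.3]
grip_width: 0.0182
finger_force: 87.7
7.38 [ 0.3837 -0.2537  0.1185] [-1.7998e+02  6.0000e-02 -8.4300e+00] F [ 0.2 -0.5 -1.3] w 0.0182 87.7 q [ 0.56  0.48 -0.13  2.13  0.11  0.55 -1.37]
tcp tray [-137.09689709   -2.67571017  118.97937521]
203 [-110.42835634  -56.82693378   60.94828914] [-42.35328625  55.00228308  90.35435268]
35 [ 1.19507762e-02 -5.36438553e+01] [-67.13167091 -44.87588911] -54.309186070692206
90 [8.10887264e-03 5.35652601e+01] [-106.28105841  -42.36458173] 52.9428830428814
```

```bash

python3 -m inch '[[0,-0.003,0.05,0,0,0,0],[0,-0.003,0.1,0,0,0,0],[0,-0.003,0.14,0,0,0,0],[0,-0.003,0.16,0,0,0,0],[0,-0.003,0.175,0,0,0,0],[0,-0.003,0.183,0,0,0,0],[0,-0.003,0.183,0,0,0,0]]'
python3 w.py
```

```text
clock: 8.3
position: [0.3841, -0.2529, 0.0823]
tool_rot: [-3.142, -0.0, -0.147]
force: [-0.0, -0.2, -2.0]
grip_width: 0.0183
finger_force: 87.8
8.3 [ 0.3841 -0.2529  0.0823] [-180.     -0.     -8.42] F [-0.  -0.2 -2. ] w 0.0183 87.8 q [ 0.54  0.55 -0.11  2.15  0.13  0.46 -1.39]
tcp tray [-137.06300839   -1.83245462   82.3995437 ]
618 [-110.94373491  -65.82472877   24.33768283] [12.9171718  65.97790351 53.53536966]
181 [-6.07067513e-02 -6.25549499e+01] [-70.61086941  12.00841264] -60.41412026362244
259 [4.96555469e-02 6.34859463e+01] [-109.64411875   11.00635612] 60.57787849375501
```

Lower to light contact.

```bash

python3 -m inch '[[0,0,0.005,0,0,0,0],[0,0,0.01,0,0,0,0],[0,0,0.015,0,0,0,0],[0,0,0.015,0,0,0,0]]'
python3 -c "
from h import *
st()"
```

```text
clock: 8.85
position: [0.384, -0.253, 0.0795]
tool_rot: [3.142, 0.0, -0.147]
force: [-2.1, 0.7, 6.4]
grip_width: 0.0183
finger_force: 89.0
8.85 [ 0.384  -0.253   0.0795] [180.     0.    -8.42] F [-2.1  0.7  6.4] w 0.0183 89.0 q [ 0.54  0.55 -0.11  2.15  0.14  0.45 -1.4 ]
```

```bash

python3 -m inch '[[0.03,0,0,0,0,0,0],[0.06,0,0,0,0,0,0],[0.1,0,0,0,0,0,0],[0.14,0,0,0,0,0,0],[0.18,0,0,0,0,0,0],[0.22,0,0,0,0,0,0],[0.26,0,0,0,0,0,0],[0.3,0,0,0,0,0,0],[0.34,0,0,0,0,0,0],[0.38,0,0,0,0,0,0],[0.42,0,0,0,0,0,0],[0.46,0,0,0,0,0,0],[0.5,0,0,0,0,0,0],[0.5,0,0,0,0,0,0]]'
python3 -c "
from h import *
st();f=cam('top');cv2.imwrite('pics/push1.png',cv2.resize(f['img'][200:380,380:560,::-1],None,fx=3,fy=3))"
```

```text
clock: 10.6
position: [0.4834, -0.2678, 0.0794]
tool_rot: [3.141, -0.001, -0.147]
force: [-0.1, -0.9, 2.4]
grip_width: 0.0182
finger_force: 88.5
10.6 [ 0.4834 -0.2678  0.0794] [ 1.7999e+02 -3.0000e-02 -8.4200e+00] F [-0.1 -0.9  2.4] w 0.0182 88.5 q [ 0.48  0.65 -0.11  1.91  0.12  0.59 -1.43]
```

View pics/push1.png

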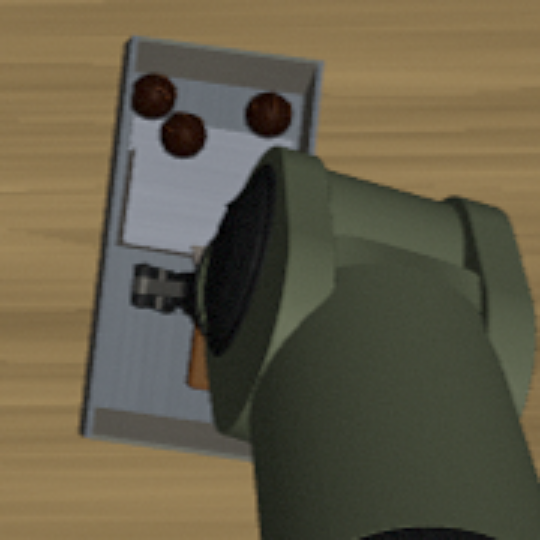

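The crop shows one truffle already on the pan at (183,135). The other two, at (153,95) and (268,113), are just ahead of the lip by the end wall.

```bash

python3 -m inch '[[0.025,0,0,0,0,0,0],[0.05,0,0,0,0,0,0],[0.075,0,0,0,0,0,0],[0.1,0,0,0,0,0,0],[0.12,0,0,0,0,0,0],[0.135,0,0,0,0,0,0],[0.145,0,0,0,0,0,0],[0.145,0,0,0,0,0,0]]'
python3 -c "
from h import *
st();f=cam('top');cv2.imwrite('pics/push2.png',cv2.resize(f['img'][200:380,380:560,::-1],None,fx=3,fy=3))"
```

```text
clock: 11.65
position: [0.5109, -0.272, 0.0795]
tool_rot: [3.141, 0.001, -0.147]
force: [-6.6, 0.2, 10.4]
grip_width: 0.0185
finger_force: 89.6
11.65 [ 0.5109 -0.272   0.0795] [ 1.7999e+02  8.0000e-02 -8.4400e+00] F [-6.6  0.2 10.4] w 0.0185 89.6 q [ 0.46  0.68 -0.11  1.84  0.12  0.63 -1.44]
```

View pics/push2.png

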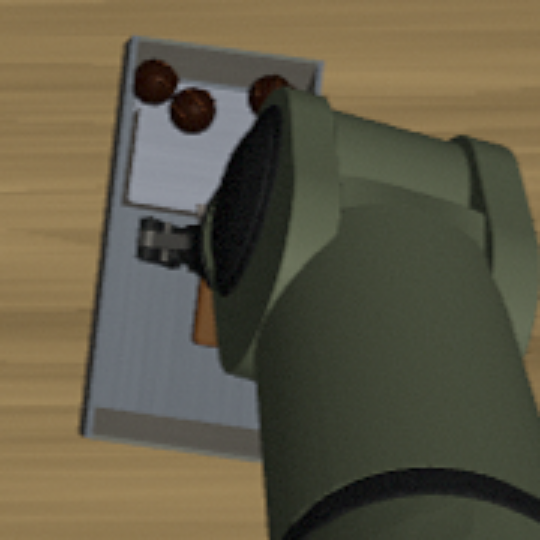

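```bash

python3 -m inch '[[-0.005,0,0.003,0,0.028,0,0],[-0.0105,0,0.0095,0,0.056,0,0],[-0.013,0,0.015,0,0.083,0,0],[-0.0155,0,0.0215,0,0.111,0,0],[-0.016,0,0.026,0,0.139,0,0],[-0.0165,0,0.031,0,0.167,0,0],[-0.019,0,0.032,0,0.195,0,0],[-0.0215,0,0.033,0,0.222,0,0],[-0.0215,0,0.033,0,0.222,0,0],[-0.0215,0,0.033,0,0.222,0,0]]'
python3 -c "
from h import *
st();f=cam('scene');cv2.imwrite('pics/sc1.png',cv2.resize(f['img'][200:420,60:360,::-1],None,fx=2.6,fy=2.6))"
```

```text
clock: 12.95
position: [0.507, -0.2712, 0.0724]
tool_rot: [-3.141, -0.349, -0.147]
force: [0.1, -0.3, -2.4]
grip_width: 0.0184
finger_force: 88.3
12.95 [ 0.507  -0.2712  0.0724] [-179.97  -19.97   -8.45] F [ 0.1 -0.3 -2.4] w 0.0184 88.3 q [ 0.75  0.64 -0.4   2.1   0.94  0.16 -2.17]
```

View pics/sc1.png

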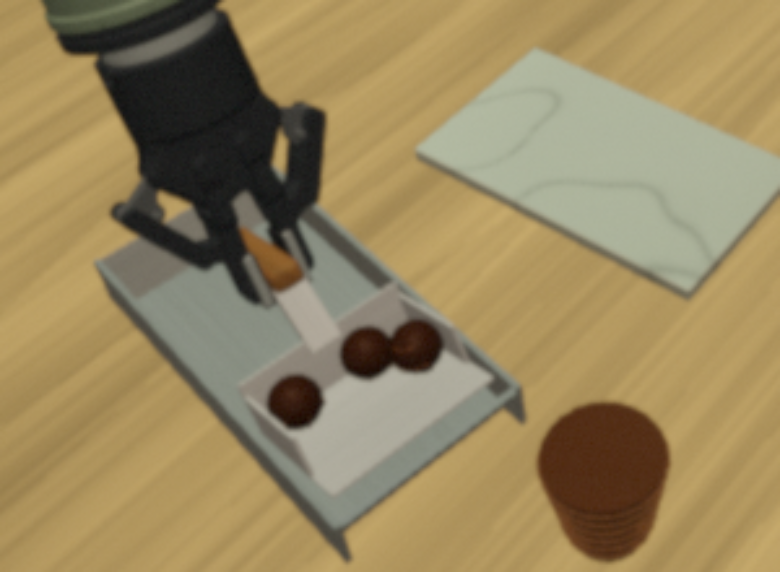

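All three truffles lie at the scoop's rear wall, at (295,400), (366,352) and (415,345). Next I lift straight up, with the tilt eased slightly.

```bash

python3 -m inch '[[0.005,0,-0.014,0,0,0,0],[0.015,0,-0.042,0,-0.005,0,0],[0.031,0,-0.085,0,-0.012,0,0],[0.051,0,-0.141,0,-0.02,0,0],[0.077,0,-0.212,0,-0.03,0,0],[0.103,0,-0.282,0,-0.04,0,0],[0.128,0,-0.353,0,-0.05,0,0],[0.154,0,-0.423,0,-0.056,0,0],[0.18,0,-0.494,0,-0.056,0,0],[0.205,0,-0.564,0,-0.056,0,0],[0.231,0,-0.635,0,-0.056,0,0],[0.25,0,-0.686,0,-0.056,0,0],[0.2565,0,-0.705,0,-0.056,0,0],[0.2565,0,-0.705,0,-0.056,0,0]]'
python3 -c "
from h import *
st()
for O in ([.52,0,.12],[.47,.285,.12]): print(sc(O,-1.7,15,(-.0747,-.001,.0734)))"
```

```text
clock: 14.75
position: [0.5074, -0.2713, 0.2227]
tool_rot: [3.142, -0.261, -0.147]
force: [0.2, 0.1, -2.1]
grip_width: 0.0182
finger_force: 88.4
14.75 [ 0.5074 -0.2713  0.2227] [180.   -14.94  -8.43] F [ 0.2  0.1 -2.1] w 0.0182 88.4 q [ 1.08  0.49 -0.86  1.93  0.53  0.68 -1.78]
(array([-0.634, -1.293,  0.095]), array([ 0.019,  0.001, -0.072]))
(array([-1.075, -2.666, -0.022]), array([ 0.019,  0.001, -0.072]))
```

```bash

python3 -m inch '[[-0.01,-0.025,0,0,0,0,0],[-0.03,-0.075,0,0,0,0,0],[-0.06,-0.15,0,0,0,0,0],[-0.095,-0.235,0,0,0,0,0],[-0.13,-0.32,0,0,0,0,0],[-0.165,-0.41,0,0,0,0,0],[-0.2,-0.495,0,0,0,0,0],[-0.235,-0.58,0,0,0,0,0],[-0.27,-0.667,0,0,0,0,0],[-0.305,-0.753,0,0,0,0,0],[-0.335,-0.828,0,0,0,0,0],[-0.352,-0.87,0,0,0,0,0],[-0.36,-0.89,0,0,0,0,0],[-0.36,-0.89,0,0,0,0,0]]'
python3 -m inch '[[-0.01,-0.025,0,0,0,0,0],[-0.03,-0.075,0,0,0,0,0],[-0.06,-0.15,0,0,0,0,0],[-0.095,-0.235,0,0,0,0,0],[-0.13,-0.32,0,0,0,0,0],[-0.165,-0.41,0,0,0,0,0],[-0.2,-0.495,0,0,0,0,0],[-0.235,-0.58,0,0,0,0,0],[-0.27,-0.667,0,0,0,0,0],[-0.305,-0.753,0,0,0,0,0],[-0.335,-0.828,0,0,0,0,0],[-0.352,-0.87,0,0,0,0,0],[-0.36,-0.89,0,0,0,0,0],[-0.36,-0.89,0,0,0,0,0]]'
python3 -c "
from h import *
st()
print(sc([.467,.2925,.13],-1.7,15,(-.0747,-.0018,.0734)))"
```

```text
clock: 16.5
position: [0.4647, -0.0849, 0.2042]
tool_rot: [3.142, -0.261, -0.147]
force: [-0.1, 0.1, -1.9]
grip_width: 0.0186
finger_force: 88.3
clock: 18.25
position: [0.4218, 0.1017, 0.1856]
tool_rot: [3.142, -0.261, -0.146]
force: [-0.3, -0.0, -1.6]
grip_width: 0.0182
finger_force: 88.3
18.25 [0.4218 0.1017 0.1856] [180.   -14.94  -8.36] F [-0.3 -0.  -1.6] w 0.0182 88.3 q [-0.54  0.23  0.06  2.32  0.36  0.4  -2.52]
(array([-0.359, -0.915, -0.075]), array([ 0.019,  0.001, -0.071]))
```

```bash
python3 -c "
from h import *
s=bot.observe()
print(go(s['position']+[0,0,.02],25,15))"
```

```text
(array([ 0.026,  0.   , -0.097]), array([ 0.096,  0.001, -0.358]))
```

```bash

python3 -m inch '[[0.001,0,-0.005,0.003,0,-0.01,0],[0.004,0,-0.015,0.009,0,-0.035,0],[0.006,0,-0.023,0.018,0,-0.067,0],[0.009,0,-0.033,0.027,0,-0.1,0],[0.012,0,-0.043,0.036,0,-0.134,0],[0.014,0,-0.053,0.045,0,-0.168,0],[0.017,0,-0.063,0.054,0,-0.201,0],[0.019,0,-0.072,0.063,0,-0.235,0],[0.021,0,-0.08,0.072,0,-0.269,0],[0.023,0,-0.088,0.081,0,-0.302,0],[0.025,0,-0.094,0.089,0,-0.332,0],[0.026,0,-0.097,0.094,0,-0.35,0],[0.026,0,-0.097,0.096,0,-0.358,0],[0.026,0,-0.097,0.096,0,-0.358,0]]'
python3 -c "
from h import *
st()
b=np.array([.52,.2914]);B=R.from_euler('z',-1.7,degrees=True)
lip=B.apply([-.008,0,0])+[.52,.2914,.115]
Q=R.from_euler('z',25,degrees=True)*R.from_euler('y',-15,degrees=True)
print(sc(lip-Q.apply([.045,0,0]),25,15,(-.0747,-.0018,.0734)))"
```

```text
clock: 20.0
position: [0.4221, 0.1008, 0.2057]
tool_rot: [-3.141, -0.261, 0.434]
force: [-0.9, -0.3, -2.3]
grip_width: 0.0187
finger_force: 88.3
20.0 [0.4221 0.1008 0.2057] [-179.96  -14.95   24.86] F [-0.9 -0.3 -2.3] w 0.0187 88.3 q [-0.13  0.19 -0.25  2.3   0.08  0.4  -1.58]
(array([ 0.066, -0.666,  0.281]), array([-0.   ,  0.001, -0.001]))
```

```bash

python3 -m inch '[[0.002,-0.02,0.008,0,0,0,0],[0.006,-0.06,0.025,0,0,0,0],[0.012,-0.12,0.05,0,0,0,0],[0.019,-0.19,0.08,0,0,0,0],[0.026,-0.26,0.11,0,0,0,0],[0.033,-0.33,0.14,0,0,0,0],[0.04,-0.4,0.17,0,0,0,0],[0.047,-0.47,0.2,0,0,0,0],[0.054,-0.54,0.23,0,0,0,0],[0.06,-0.6,0.255,0,0,0,0],[0.064,-0.645,0.272,0,0,0,0],[0.066,-0.666,0.281,0,0,0,0],[0.066,-0.666,0.281,0,0,0,0]]'
cat > d.py <<'E'
from h import *
import sys
st()
B=R.from_euler('z',-1.7,degrees=True)
def lipgoal(lx,ly,z,yaw,up):
    lip=B.apply([lx,ly,0])+[.52,.2914,z]
    Q=R.from_euler('z',yaw,degrees=True)*R.from_euler('y',-up,degrees=True)
    return sc(lip-Q.apply([.045,0,0]),yaw,up,(-.0747,-.0018,.0734))
for z,up in ((.09,0),(.06,-10),(.035,-20),(.028,-25),(.025,-30),(.025,-35),(.025,-40)): print(z,up,*lipgoal(-.008,0,z,25,up))
E
python3 d.py; python3 -c "
from h import *
f=cam('top');cv2.imwrite('pics/box1.png',cv2.resize(f['img'][200:380,90:330,::-1],None,fx=3,fy=3))"
```

```text
clock: 21.62
position: [0.3904, 0.2338, 0.1549]
tool_rot: [-3.141, -0.261, 0.435]
force: [-0.7, 0.8, -2.0]
grip_width: 0.0186
finger_force: 88.3
21.62 [0.3904 0.2338 0.1549] [-179.96  -14.95   24.95] F [-0.7  0.8 -2. ] w 0.0186 88.3 q [-0.66  0.32 -0.07  2.31  0.35  0.27 -2.19]
0.09 0 [ 0.083  0.004 -0.022] [-0.    -0.166 -0.   ]
0.06 -10 [0.14  0.004 0.047] [-0.    -0.277 -0.   ]
0.035 -20 [0.216 0.004 0.109] [-0.    -0.388 -0.   ]
0.028 -25 [0.264 0.003 0.121] [-0.    -0.444 -0.   ]
0.025 -30 [0.319 0.003 0.118] [-0.    -0.499 -0.   ]
0.025 -35 [0.379 0.003 0.107] [-0.    -0.555 -0.   ]
0.025 -40 [0.44  0.003 0.1  ] [-0.001 -0.611 -0.   ]
```

View pics/box1.png

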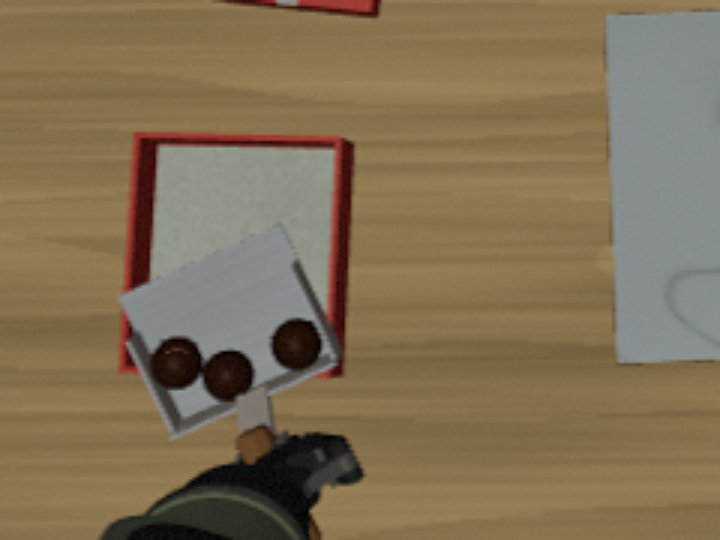

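The pan holds three truffles, at (177,362), (228,375) and (297,343). It is over the gift box, whose walls are at columns 125–350.

```bash
sed -i 's/^for z,up.*/for z,up in ((.085,10),(.07,5),(.062,2),(.055,-3),(.045,-8),(.037,-13),(.031,-18),(.027,-23),(.025,-28),(.025,-32),(.025,-35)): print(z,up,*lipgoal(-.008,-.002,z,25,up))/' d.py; python3 d.py
```

```text
21.68 [0.3905 0.2335 0.1549] [-179.97  -14.95   24.93] F [-0.3 -0.5 -1.7] w 0.0184 88.3 q [-0.66  0.32 -0.07  2.31  0.35  0.27 -2.19]
0.085 10 [-0.009  0.011  0.093] [-0.    -0.055 -0.001]
0.07 5 [0.011 0.011 0.118] [-0.    -0.111 -0.001]
0.062 2 [0.025 0.011 0.13 ] [-0.    -0.144 -0.001]
0.055 -3 [0.061 0.011 0.122] [-0.    -0.199 -0.001]
0.045 -8 [0.096 0.011 0.132] [-0.    -0.255 -0.001]
0.037 -13 [0.138 0.011 0.138] [-0.    -0.311 -0.001]
0.031 -18 [0.184 0.011 0.138] [-0.    -0.366 -0.001]
0.027 -23 [0.235 0.011 0.133] [-0.    -0.422 -0.001]
0.025 -28 [0.291 0.011 0.124] [-0.    -0.477 -0.001]
0.025 -32 [0.338 0.011 0.112] [-0.    -0.522 -0.001]
0.025 -35 [0.375 0.011 0.106] [-0.    -0.555 -0.001]
```

```bash

python3 -m inch '[[-0.004,0.006,0.046,0,-0.028,0,0],[-0.009,0.011,0.093,0,-0.055,0,0],[0.001,0.011,0.106,0,-0.083,0,0],[0.011,0.011,0.118,0,-0.111,0,0],[0.025,0.011,0.13,0,-0.144,0,0],[0.061,0.011,0.122,0,-0.199,0,0],[0.096,0.011,0.132,0,-0.255,0,0],[0.138,0.011,0.138,0,-0.311,0,0],[0.184,0.011,0.138,0,-0.366,0,0],[0.235,0.011,0.133,0,-0.422,0,0],[0.291,0.011,0.124,0,-0.477,0,0],[0.338,0.011,0.112,0,-0.522,0,0],[0.375,0.011,0.106,0,-0.555,0,0],[0.375,0.011,0.106,0,-0.555,0,0],[0.375,0.011,0.106,0,-0.555,0,0],[0.375,0.011,0.106,0,-0.555,0,0],[0.375,0.011,0.106,0,-0.555,0,0]]'
python3 -c "
from h import *
st();f=cam('scene');cv2.imwrite('pics/box2.png',cv2.resize(f['img'][60:260,240:480,::-1],None,fx=3,fy=3))"
```

```text
clock: 23.8
position: [0.462, 0.2644, 0.1541]
tool_rot: [-3.141, 0.61, 0.436]
force: [-0.7, -0.0, -0.8]
grip_width: 0.0187
finger_force: 88.4
23.8 [0.462  0.2644 0.1541] [-179.95   34.96   24.97] F [-0.7 -0.  -0.8] w 0.0187 88.4 q [-0.44  0.83 -0.24  1.45  0.05  1.48 -1.81]
```

View pics/box2.png

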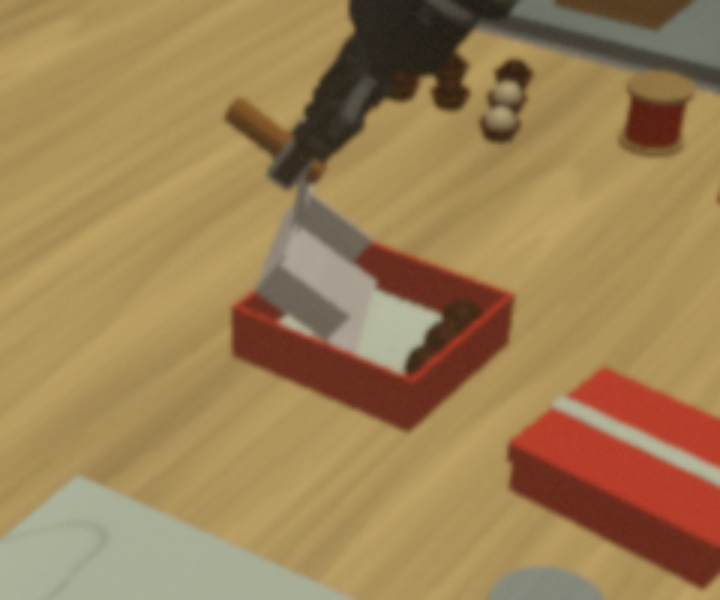

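All three truffles lie against the box's +x wall, at about (415–465, 310–360), and the scoop is empty. Next I raise it straight up and level it.

```bash

python3 -m inch '[[-0.03,0,-0.04,0,0,0,0],[-0.08,0,-0.115,0,0,0,0],[-0.15,0,-0.21,0,0,0,0],[-0.22,0,-0.31,0,0.05,0,0],[-0.29,0,-0.41,0,0.12,0,0],[-0.344,0,-0.49,0,0.2,0,0],[-0.344,0,-0.49,0,0.3,0,0],[-0.344,0,-0.49,0,0.38,0,0],[-0.344,0,-0.49,0,0.389,0,0],[-0.344,0,-0.49,0,0.389,0,0]]'
python3 -c "
from h import *
st()
print(sc([.613,-.0283,.13],0,0,(-.0747,-.0018,.0734)))"
```

```text
clock: 25.1
position: [0.4622, 0.2644, 0.2742]
tool_rot: [-3.141, 0.001, 0.435]
force: [0.6, -0.4, -1.7]
grip_width: 0.0185
finger_force: 88.4
25.1 [0.4622 0.2644 0.2742] [-1.7996e+02  5.0000e-02  2.4930e+01] F [ 0.6 -0.4 -1.7] w 0.0185 88.4 q [-0.42  0.36 -0.27  1.8   0.11  1.   -1.87]
(array([-0.275,  1.496,  0.354]), array([-0.   ,  0.001,  0.277]))
```

```bash

python3 -m inch '[[-0.02,0.1,0,0,0,0,0],[-0.05,0.27,0,0,0,0,0],[-0.085,0.45,0,0,0,0,0],[-0.115,0.63,0,0,0,0,0],[-0.137,0.748,0,0,0,0,0],[-0.137,0.748,0,0,0,0,0]]'
python3 -m inch '[[-0.02,0.1,0,0,0,0.04,0],[-0.05,0.27,0.05,0,0,0.1,0],[-0.085,0.45,0.1,0,0,0.16,0],[-0.115,0.63,0.2,0,0,0.22,0],[-0.137,0.748,0.28,0,0,0.277,0],[-0.137,0.748,0.3,0,0,0.277,0],[-0.137,0.748,0.3,0,0,0.277,0]]'
python3 -c "
from h import *
st()
print(sc([.6155,-.0283,.012],0,0,(-.0747,-.0018,.0734)))
f=cam('top');save(f,'back');c=cloud(f);z=c[...,2]
m=np.zeros((480,640),bool);m[235:330,285:375]=1;P=c[m&(z>.006)&(z<.018)]*1000
q=P[P[:,0]<540];print('slab y',[(np.percentile(q[:,1],[.5,99.5])),P[:,0].min()])"
```

```text
clock: 25.85
position: [0.5011, 0.1155, 0.273]
tool_rot: [-3.141, 0.002, 0.432]
force: [0.1, -0.2, -2.7]
grip_width: 0.0184
finger_force: 88.4
clock: 26.72
position: [0.5385, -0.029, 0.213]
tool_rot: [-3.14, 0.001, 0.001]
force: [0.3, 0.5, -1.9]
grip_width: 0.0183
finger_force: 88.4
26.73 [ 0.5385 -0.029   0.213 ] [-1.7993e+02  6.0000e-02  7.0000e-02] F [ 0.3  0.5 -1.9] w 0.0183 88.4 q [-0.01  0.43 -0.06  1.86  0.03  0.85 -1.66]
(array([0.012, 0.006, 0.638]), array([-0.001,  0.001,  0.001]))Traceback (most recent call last):
  File "<string>", line 7, in <module>
    q=P[P[:,0]<540];print('slab y',[(np.percentile(q[:,1],[.5,99.5])),P[:,0].min()])
                                     ~~~~~~~~~~~~~^^^^^^^^^^^^^^^^^^
    return _quantile_unchecked(
        a, q, axis, out, overwrite_input, method, keepdims, weights)
    return _ureduce(a,
                    func=_quantile_ureduce_func,
    ...<5 lines>...
                    overwrite_input=overwrite_input,
                    method=method)
    r = func(a, **kwargs)
    result = _quantile(arr,
                       quantiles=q,
    ...<2 lines>...
                       out=out,
                       weights=wgt)
    slices_having_nans = np.isnan(arr[-1, ...])
                                  ~~~^^^^^^^^^
IndexError: index -1 is out of bounds for axis 0 with size 0
```

```bash

python3 -m inch '[[0.012,0.006,0.1,0,0,0,0],[0.012,0.006,0.25,0,0,0,0],[0.012,0.006,0.4,0,0,0,0],[0.012,0.006,0.5,0,0,0,0],[0.012,0.006,0.57,0,0,0,0],[0.012,0.006,0.605,0,0,0,0],[0.012,0.006,0.625,0,0,0,0],[0.012,0.006,0.635,0,0,0,0],[0.012,0.006,0.641,0,0,0,0],[0.012,0.006,0.641,0,0,0,0]]'
```

```text
clock: 28.02
position: [0.5411, -0.0311, 0.0855]
tool_rot: [-3.141, -0.001, 0.0]
force: [-0.7, 1.5, 2.8]
grip_width: 0.0183
finger_force: 89.0
```

Contact at the original height; release slowly and retreat.

```bash

python3 -m inch '[[0,0,0,0,0,0,0.25],[0,0,0,0,0,0,0.3],[0,0,0,0,0,0,0.5],[0,0,0,0,0,0,0.8],[0,0,0,0,0,0,1],[0,0,0,0,0,0,1],[0,0,0,0,0,0,1],[0,0,0,0,0,0,1],[0,0,-0.05,0,0,0,1],[0,0,-0.15,0,0,0,1],[0,0,-0.3,0,0,0,1],[0,0,-0.5,0,0,0,1],[0,0,-0.75,0,0,0,1],[0,0,-1,0,0,0,1],[0,0,-1,0,0,0,1]]'
python3 -m inch '[[-0.4,0,-0.2,0,0,0,1],[-0.4,0,-0.2,0,0,0,1],[-0.4,0.5,-0.2,0,0,0,1],[-0.4,1,-0.2,0,0,0,1],[-0.4,1,-0.2,0,0,0,1],[-0.4,1,-0.2,0,0,0,1],[-0.4,1,-0.2,0,0,0,1],[-0.4,1,-0.2,0,0,0,1]]'
python3 -c "
from h import *
f=cam('top');save(f,'end')"
```

```text
clock: 29.9
position: [0.5422, -0.0313, 0.2894]
tool_rot: [-3.141, -0.006, -0.0]
force: [-0.1, -0.2, -0.4]
grip_width: 0.0853
finger_force: 0.0
clock: 30.9
position: [0.4611, -0.2298, 0.325]
tool_rot: [-3.14, 0.0, 0.002]
force: [0.0, -0.2, -0.1]
grip_width: 0.0859
finger_force: 0.0
```

View pics/end.png

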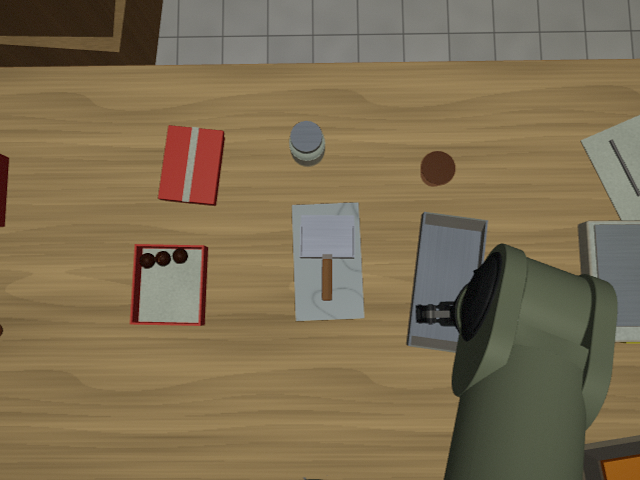

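The three truffles are in the gift box at (148,260), (163,258) and (180,255). The scoop is back on the slab at (327,240), and the box and the bystanders have not moved.

```bash
python3 -c "
from workcell import bot
print(bot.job_done())"
```

```text
the job is handed in; nothing more can be done
None
```

The job is handed in: all three truffles went into the gift box in one scoopful, the scoop is back on its slab where it started, and nothing else was moved, at about 31 s of the 72 s allowed; the hand-in returned no verdict.

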